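Hang a washed sample tube on the free drying peg

TASK

Take the washed amber sample tube from the grey drain cradle, turn it mouth-down and put it over the white drying peg of the blue stand. Lower it gently, still in the gripper, until its rim rests all the way down on the peg's flange, then let go so that it stands straight. Leave the tube on the grey stand and everything else on the bench where they are.

Things in the scene. Friction and masses are not known exactly. Their poses are not given: they have to be found in the camera images.
- tube: the washed sample tube: amber glass, straight, round, 110 mm long, 38 mm outside and 30 mm inside diameter, about 90 g, white band near its closed bottom. Origin at the centre of the closed bottom, z axis along the tube to the open mouth. Lies in the grey cradle, mouth away from the robot (within 0.4 rad of world +x) and 20 degrees below level: 70 degrees more bring it mouth-down.
- tube_mouth (a point): centre of the tube's open mouth, 110 mm from the tube's origin along its z axis
- cradle: grey drain cradle, fixed: 130 x 70 mm foot and a narrow V trough under the tube, about 80 mm high. The tube's first 33 mm from its closed bottom overhang freely, for gripping across the diameter. The trough stays within 17 mm to each side of the tube's axis and 11 mm below it; a low stop at the mouth. Origin on the table below the tube's middle, x axis level, the way the mouth points.
- stand: the free drying stand, fixed: a blue bar 60 mm (x) by 150 mm (y), 14 mm high, with a black slot along its top and one white upright peg clamped in the slot. Origin on the table under the bar's middle, y axis along the slot. The peg's place is NOT reported: it stands on the slot line (x = 0) anywhere from y = -27 to +27 mm; find it by touch or by eye. It holds still up to 50 N.
- stand_slot (a point): point above the middle of the blue bar's slot at the height of the peg's flange top, 20 mm above the table. The peg: round flange of 48 mm diameter, on it a round post of 24 mm diameter, straight up to 78 mm above the table, then tapering to 12 mm at 92 mm, top at 94 mm. A hung tube rests its rim on the flange, its closed bottom 130 mm above the table.
- full_stand: a like stand, fixed, with a grey bar and a peg at its middle (peg and flange as on the blue stand), already occupied. Origin on the table under the middle of the bar, y axis along the bar.
- full_tube: another such tube, already hanging mouth-down on the grey stand, its top 130 mm above the table; leave it there. Origin at the centre of its closed bottom, which is on top.
- wash_bottle: white wash bottle with a blue cap, 60 mm diameter, 150 mm high; bystander. Origin under its centre.
- beaker: empty clear glass beaker, 70 mm diameter, 85 mm high; bystander. Origin under its centre.
- vial_rack: yellow vial rack, fixed, 70 x 130 x 30 mm, with small amber vials that stand out to 54 mm above the table; bystander. Origin under its centre.
- cap_jar: small glass jar with a red lid, 48 mm diameter, 50 mm high; bystander. Origin under its centre.
- dish: lidded glass dish, 80 mm diameter, 14 mm high; bystander. Origin under its centre.
- spatula: steel spatula lying flat, 160 mm long; bystander.
Things that resemble listed ones, but are neither listed nor needed, are in the scene too. Leave any purple or red look-alike of the cradle alone.

How it is judged:
By the outcome, as a careful person would: the job done as asked, in the order asked, and still so for the second after the job is handed in, with the robot touching nothing.
It also fails if it takes over 64 s, if anything falls off the work surface, if the arm or the gripper's body presses on something with over 40 N, if the wrist force passes 120 N, or if a joint passes its speed limit or range.

ROBOT

A 6-joint arm with a two-finger parallel gripper is mounted at the origin on the work surface. World frame = base frame: x ahead of the robot, y to its left, z up, the work surface at z = 0. Lengths are in m, angles in rad, forces in N, time in s.
With the tool pointing down it reaches from about 0.35 to 0.925 m from the base axis. Payload 6.4 kg.
Tool frame: the origin (TCP) lies on the centre line of the jaws, within the pads' length; the fingertips stand tip_reach ahead of it and the grasp point (between the pads) lies 8 mm behind it (tip_reach is the distance from the TCP to the fingertips, in m); x points along the fingers, z is the direction in which the jaws open and shut, and the axes are right-handed (so a half turn about x gives the same grasp; the last joint's range is limited). The gripper opens to 94 mm and grips with 3 to 60 N. Pads are 16 mm wide; open, the fingers measure 119 mm over their backs; the gripper's body (75 mm by 177 mm) begins 78 mm behind the grasp point.
Start: joints at [-0.174, 0.245, 1.558, -0, 1.339, -0.174], TCP at [0.65, 0, 0.216] pointing down, gripper open.
Joint ranges: [-3.13, 3.13], [-1.02, 2.26], [0.13, 2.54], [-0.95, 4.09], [0.21, 2.88], [-2.74, 2.74]. Speed limits (rad/s): [2.57, 2.57, 3.14, 3.14, 3.14, 3.14].

INTERFACE

Orientations are given as a rotation vector (axis times angle).
In Python, from rig import * gives the robot as it stands.
- The arm moves only by the tool servo_tool, never from a script. Its argument "series" is a list of rows, each a list of 7 numbers: the closure in counts, from 0 (fully open) to 255 (shut), then the shift along the tool's x, y, z in m, then the turn, a rotation vector about the tool's x, y, z in degrees. A call has 1 to 20 rows; each row shifts and turns the pose as measured when the row begins, along the tool's axes as they then stand; what a row does not reach is not made up. A row lasts 1/8 s, in which the tool goes at most 62.5 mm and 10.7 degrees, less where a joint would pass 70% of its speed; a pose out of reach is approached as far as the arm can. A call with a gripper value outside its range is refused whole. The fingers move at their own pace and stop on an object; "force" is the grip in N (left out, the last holds). Time passes only in rows, so rows that do not move let the fingers close. It gives the time, the measured TCP pose, the force and the opening at its end, in the units of the state.
- observe(): the state, without advancing time (a new reading comes with each control period).
- camera(name): name is "scene" or "side" or "wrist"; returns (picture, depth): 480x640x3 uint8, red, green, blue; 480x640 float32, m along the optical axis (not along the pixel's ray), 0 where there is no reading.
- camera_params(name): a dict with "intrinsics" (3x3 intrinsics, pixels), "xyz" and "attitude" of the camera in the world. Camera axes: x right, y down, z forward; pixel columns grow to the right and rows downward; lengths in m; the calibration is good to about 2 mm. A picture is of the moment at which its call begins: read the wrist's pose just before it. camera_params takes no time and is no camera call; for the wrist camera it gives the pose at the moment of the call.
- sign_off(): hands the job in, once; it reports no verdict.
The state is a dict: "time": time; "joint_pos": joint angles; "qvel": joint speeds; "joint_efforts": joint torques, N m; "tcp_pos": TCP position; "tool_rot": TCP orientation; "ft_force": force on the tool from outside, world axes, zero at the start; "ft_torque": the same for the moment, N m; "opening": opening from 0.0 (shut) to 1.0 (fully open).
Only numpy, scipy, OpenCV 4.12 (cv2) and the standard library are available. Lean on these libraries where they do the work, as an engineer would, in place of code of your own. Each camera call takes 0.05 s, during which the arm holds its last target. There are 200 camera calls.

## Working session

There is one attempt and no reset: what is moved stays moved. The work goes in short steps, Python scripts to look and compute and a tool call to move; the robot and the scene stay as the last step left them, time stands still between calls to the robot, and variables do not carry over. Pictures are saved under pics/ and viewed, about 8 in all and at most 12, crops included, and the job is handed in when it is done.

Besides the shell and the picture viewer there is one more tool, called by a JSON object that holds its "api" and its "payload", one argument or row to a line. servo_tool: Moves the arm, as the interface text tells. Its arguments: {"type":"object","properties":{"series":{"type":"array"},"force":{"type":"number"}},"required":["series"]}

```bash
ls; mkdir -p pics; python3 - <<'E'
from rig import *
import cv2,numpy as np
s=observe();print(s)
for n in("scene","side"):
    p,d=camera(n);cv2.imwrite(f"pics/{n}0.png",p[:,:,::-1]);np.save(f"pics/{n}0.npy",d)
    print(n,camera_params(n))
print(camera_params("wrist"))
E
```

```text
pics
{'time': 0.0, 'joint_pos': array([-1.74095009e-01,  2.45778027e-01,  1.55897967e+00, -2.08786849e-05,
        1.33869661e+00, -1.74102978e-01]), 'qvel': array([-0.00124278,  0.00022098, -0.00098754, -0.00144496,  0.00114219,
        0.00179963]), 'joint_efforts': array([ 8.38778797e-04, -4.15839279e+01, -3.14599335e+01,  6.84806099e-02,
        3.33599187e-02, -1.41738678e-04]), 'tcp_pos': array([6.49432149e-01, 1.03475813e-04, 2.15386863e-01]), 'tool_rot': array([2.27569360e-04, 1.57263334e+00, 2.47666933e-04]), 'ft_force': array([ 0.33354853,  0.27719674, -0.26657749]), 'ft_torque': array([0.08756832, 0.0155118 , 0.033662  ]), 'opening': 0.9961839114445099}
scene {'intrinsics': array([[621.03011592,   0.        , 320.89388608],
       [  0.        , 621.03011592, 247.29447544],
       [  0.        ,   0.        ,   1.        ]]), 'xyz': array([ 1.34666985, -0.72157793,  1.09442134]), 'attitude': array([-2.15316861, -1.00342306,  0.40804299])}
side {'intrinsics': array([[561.42374252,   0.        , 318.30399357],
       [  0.        , 561.42374252, 238.39467921],
       [  0.        ,   0.        ,   1.        ]]), 'xyz': array([0.32740976, 0.83449034, 1.18992361]), 'attitude': array([-0.37136815,  2.86351806, -1.03610505])}
{'intrinsics': array([[366.95873588,   0.        , 318.81755269],
       [  0.        , 366.95873588, 236.11353856],
       [  0.        ,   0.        ,   1.        ]]), 'xyz': array([0.65039662, 0.07798894, 0.38383572]), 'attitude': array([ 2.87445458e+00,  1.14283627e-03, -1.80942898e-03])}
```

View pics/scene0.png

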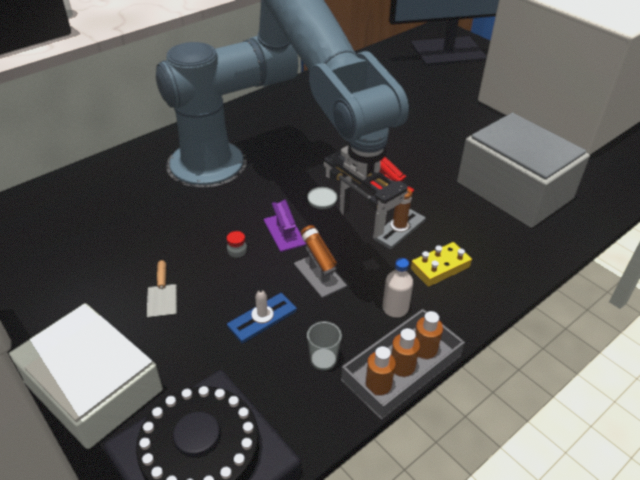

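View pics/side0.png

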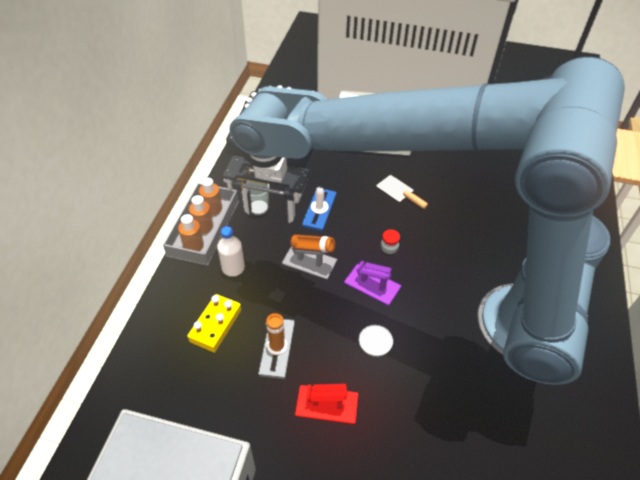

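The scene view shows the amber tube with its white-banded closed end at about (308,233) and its mouth at about (328,262). The blue stand's peg is at about (262,300), with its flange at (262,314). The side view shows the tube at (313,243) with its white end at (327,243), and the peg at (319,200).

```bash
cat > h.py <<'E'
import numpy as np,cv2
from scipy.spatial.transform import Rotation as R
from rig import *
def cloud(d,P):
    v,u=np.indices(d.shape);K=P["intrinsics"]
    c=np.stack([(u-K[0,2])/K[0,0]*d,(v-K[1,2])/K[1,1]*d,d],-1)
    return c@R.from_rotvec(P["attitude"]).as_matrix().T+P["xyz"]
def proj(X,P):
    K=P["intrinsics"];c=(np.atleast_2d(X)-P["xyz"])@R.from_rotvec(P["attitude"]).as_matrix()
    return (c@K.T)[:,:2]/c[:,2:]
E
cat > m.py <<'E'
from h import *
from scipy.optimize import least_squares
roi={"scene":((292,220,345,285),(225,280,300,340)),"side":((285,230,340,258),(298,180,340,232))}
T=[]
for n,(a,b) in roi.items():
    im=cv2.imread(f"pics/{n}0.png");hsv=cv2.cvtColor(im,cv2.COLOR_BGR2HSV);W=cloud(np.load(f"pics/{n}0.npy"),camera_params(n))
    for r,t in((a,"tube"),(b,"st")):
        sl=np.s_[r[1]:r[3],r[0]:r[2]];w=W[sl].reshape(-1,3);h=hsv[sl].reshape(-1,3).astype(int)
        if t=="tube":
            m=(h[:,0]<16)&(h[:,1]>130)&(h[:,2]>60)&(w[:,2]>.06)&(w[:,2]<.2);p=w[m];T.append(p)
            c=np.median(p,0);p=p[np.linalg.norm(p-c,axis=1)<.08];ax=np.linalg.svd(p-p.mean(0))[2][0];ax*=np.sign(ax[0]);s=(p-p.mean(0))@ax
            print(n,t,len(p),p.mean(0).round(4),ax.round(3),np.percentile(s,[2,98]).round(4))
            m=(h[:,1]<60)&(h[:,2]>120)&(w[:,2]>.09);print(" band",m.sum(),np.median(w[m],0).round(4))
        else:
            m=(h[:,0]>100)&(h[:,0]<125)&(h[:,1]>130)&(abs(w[:,2]-.014)<.008);p=w[m]
            rc=cv2.minAreaRect((p[:,:2]*1000).astype(np.float32));print(n,"bar",m.sum(),rc,p[:,2].mean().round(4))
            for lo,hi in((.016,.026),(.035,.075),(.075,.1)):
                m=(h[:,1]<90)&(w[:,2]>lo)&(w[:,2]<hi);p=w[m];print(" peg",lo,m.sum(),np.median(p,0).round(4),np.ptp(p,0).round(3) if len(p) else 0)
E
python3 m.py; python3 - <<'E'
import cv2,numpy as np
a=cv2.imread('pics/scene0.png')[215:345,220:360];b=cv2.imread('pics/side0.png')[170:290,270:410]
f=lambda i:cv2.resize(i,(800,int(800*i.shape[0]/i.shape[1]*.43)) if 0 else (400,int(400*i.shape[0]/i.shape[1])),interpolation=cv2.INTER_CUBIC)
A,B=f(a),f(b);B=cv2.copyMakeBorder(B,0,A.shape[0]-B.shape[0],0,0,0);cv2.imwrite('pics/crop.png',np.hstack([A,B]))
E
```

```text
scene tube 555 [ 0.5691 -0.0469  0.0933] [ 0.923 -0.124 -0.365] [-0.0622  0.0429]
 band 88 [ 0.5243 -0.043   0.1121]
scene bar 965 ((586.1333618164062, -231.09710693359375), (150.12445068359375, 66.10921478271484), 88.11334991455078) 0.0124
 peg 0.016 193 [ 0.5928 -0.2355  0.0193] [0.05  0.114 0.009]
 peg 0.035 127 [ 0.5941 -0.2351  0.0545] [0.021 0.024 0.039]
 peg 0.075 84 [ 0.5907 -0.2325  0.0826] [0.021 0.022 0.019]
side tube 506 [ 0.5556 -0.0296  0.0959] [ 0.955 -0.099 -0.278] [-0.0546  0.0546]
 band 71 [ 0.5244 -0.023   0.1119]
side bar 460 ((582.9862060546875, -227.07135009765625), (158.3614501953125, 61.01121520996094), 88.45021057128906) 0.0136
 peg 0.016 127 [ 0.5817 -0.2173  0.0197] [0.05  0.117 0.01 ]
 peg 0.035 78 [ 0.5798 -0.2164  0.0551] [0.02  0.016 0.039]
 peg 0.075 51 [ 0.5819 -0.2201  0.0847] [0.02 0.02 0.02]
```

View pics/crop.png

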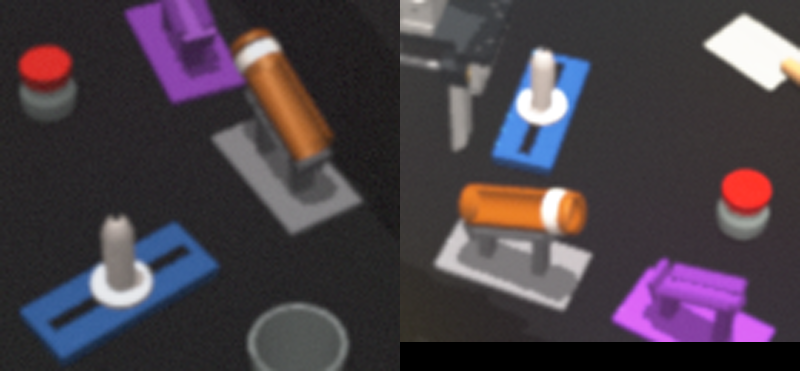

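```bash
cat >> m.py <<'E'
print("--fit")
def cyl(p):
    def axis(x):return np.array([np.cos(x[3])*np.cos(np.radians(20)),np.sin(x[3])*np.cos(np.radians(20)),-np.sin(np.radians(20))])
    def f(x):
        a=axis(x);q=p-[.56,x[0],x[1]];return np.linalg.norm(q-np.outer(q@a,a),axis=1)-.019
    g=lambda x:f([x[0],x[1],0,x[2]])
    r=least_squares(g,[-.04,.085,-.1],loss="soft_l1",f_scale=.002);x=r.x;a=axis([0,0,0,x[2]])
    s=(p-[.56,x[0],x[1]])@a
    print("y,z at x=.56",x[:2].round(4),"yaw",x[2].round(3),"rms",np.std(g(x)).round(4),"s pct",np.percentile(s,[.5,2,98,99.5]).round(4))
    for q in(.5,2):print("   bottom",(np.array([.56,x[0],x[1]])+a*np.percentile(s,q)).round(4))
for p in T+[np.vstack(T)]:cyl(p)
A=[]
for n,(a,b) in roi.items():
    im=cv2.imread(f"pics/{n}0.png");h=cv2.cvtColor(im,cv2.COLOR_BGR2HSV).astype(int);P=camera_params(n);W=cloud(np.load(f"pics/{n}0.npy"),P)
    sl=np.s_[b[1]:b[3],b[0]:b[2]];w=W[sl].reshape(-1,3);hh=h[sl].reshape(-1,3)
    p=w[(hh[:,1]<90)&(w[:,2]>.032)&(w[:,2]<.076)][:,:2];A.append(p)
    fl=w[(hh[:,1]<60)&(hh[:,2]>150)&(abs(w[:,2]-.02)<.006)]
    print(n,"flange box",fl[:,:2].min(0).round(4),fl[:,:2].max(0).round(4),len(fl))
for p in A+[np.vstack(A)]:
    r=least_squares(lambda c:np.linalg.norm(p-c,axis=1)-.012,[.584,-.228],loss="soft_l1",f_scale=.002);print("peg",r.x.round(4),np.std(r.fun).round(4))
E
python3 m.py|sed -n '/--fit/,$p'
```

```text
--fit
y,z at x=.56 [-0.0411  0.0813] yaw -0.146 rms 0.0026 s pct [-0.0589 -0.0568  0.048   0.0491]
   bottom [ 0.5053 -0.0331  0.1014]
   bottom [ 0.5072 -0.0333  0.1007]
y,z at x=.56 [-0.0392  0.0825] yaw -0.149 rms 0.0036 s pct [-0.065  -0.0643  0.0442  0.0466]
   bottom [ 0.4996 -0.0301  0.1048]
   bottom [ 0.5002 -0.0302  0.1045]
y,z at x=.56 [-0.0399  0.082 ] yaw -0.154 rms 0.0033 s pct [-0.0649 -0.0635  0.0474  0.0492]
   bottom [ 0.4998 -0.0305  0.1042]
   bottom [ 0.501  -0.0307  0.1038]
scene flange box [ 0.5601 -0.252 ] [ 0.6122 -0.2028] 176
side flange box [ 0.5597 -0.2807] [ 0.6105 -0.2011] 128
peg [ 0.5846 -0.2283] 0.0014
peg [ 0.583  -0.2264] 0.0019
peg [ 0.5843 -0.2274] 0.0017
```

```bash
cat >> h.py <<'E'
def Rt(phi,psi):
    phi=np.radians(phi);x=np.array([np.sin(phi)*np.cos(psi),np.sin(phi)*np.sin(psi),-np.cos(phi)]);z=np.array([-np.sin(psi),np.cos(psi),0])
    return np.c_[x,np.cross(z,x),z]
def go(p,Rg,s=None):
    s=s or observe();C=R.from_rotvec(s["tool_rot"]).as_matrix()
    w=np.degrees(R.from_matrix(C.T@Rg).as_rotvec())
    print("t",round(s["time"],2),"tcp",s["tcp_pos"].round(4),"q",s["joint_pos"].round(2),"F",s["ft_force"].round(1),"op",round(s["opening"],3))
    print("turn",w.round(1),np.linalg.norm(w).round(1),"shift now-frame mm",(1e3*C.T@(p-s["tcp_pos"])).round(1),"target-frame",(1e3*Rg.T@(p-s["tcp_pos"])).round(1))
E
python3 - <<'E'
from h import *
Rg=Rt(35,-.15);G=np.array([.519,-.034,.097]);go(G-.082*Rg[:,0],Rg)
im=cv2.imread("pics/scene0.png");h=cv2.cvtColor(im,cv2.COLOR_BGR2HSV).astype(int);W=cloud(np.load("pics/scene0.npy"),camera_params("scene"))
m=(h[...,0]>130)&(h[...,0]<155)&(h[...,1]>100)&(W[...,2]>-.01);p=W[m];print("purple",p.min(0).round(3),p.max(0).round(3))
for u,v,n in((322,197,"dish"),(236,240,"jar"),(398,292,"bottle"),(323,340,"beaker"),(400,215,"full")):print(n,W[v,u].round(3))
E
```

```text
t 0.1 tcp [6.495e-01 1.000e-04 2.155e-01] q [-0.17  0.25  1.56  0.    1.34 -0.17] F [ 0.3 -0.  -0.1] op 0.996
turn [-78.7 -24.9 -28.9] 87.4 shift now-frame mm [  51.6  -27.1 -176.9] target-frame [-56.  169.5 -53.2]
purple [-0.622 -0.722 -0.008] [1.347 0.074 1.094]
dish [0.353 0.148 0.012]
jar [ 0.383 -0.154  0.053]
bottle [0.775 0.003 0.089]
beaker [ 0.735 -0.176  0.028]
full [0.58  0.213 0.063]
```

{"api": "servo_tool", "payload": {
  "series": [
    [0, 0, 0, 0, -8.74, -2.77, -3.21],
    [0, 0, 0, 0, -8.74, -2.77, -3.21],
    [0, 0, 0, 0, -8.74, -2.77, -3.21],
    [0, 0, 0, 0, -8.74, -2.77, -3.21],
    [0, 0, 0, 0, -8.74, -2.77, -3.21],
    [0, 0, 0, 0, -8.74, -2.77, -3.21],
    [0, 0, 0, 0, -8.74, -2.77, -3.21],
    [0, 0, 0, 0, -8.74, -2.77, -3.21],
    [0, 0, 0, 0, -8.74, -2.77, -3.21],
    [0, -0.011, 0.034, -0.011, 0, 0, 0],
    [0, -0.011, 0.034, -0.011, 0, 0, 0],
    [0, -0.011, 0.034, -0.011, 0, 0, 0],
    [0, -0.011, 0.034, -0.011, 0, 0, 0],
    [0, -0.011, 0.034, -0.011, 0, 0, 0]
  ]
}}

```text
time: 1.85
tcp_pos: [0.4665, -0.0369, 0.1537]
tool_rot: [-1.405, 0.819, 0.663]
ft_force: [-0.3, 0.7, 1.0]
opening: 1.001
```

```bash
python3 - <<'E'
from h import *
Rg=Rt(35,-.15);G=np.array([.519,-.034,.097]);go(G-.082*Rg[:,0],Rg)
E
```

```text
t 1.85 tcp [ 0.4665 -0.0369  0.1537] q [-0.43 -0.55  2.47  0.29  0.65 -2.08] F [-0.3  0.7  1. ] op 1.001
turn [2.8 0.9 0.3] 3.0 shift now-frame mm [ -5.8 -10.2  10.3] target-frame [-6.  -9.6 10.7]
```

{"api": "servo_tool", "payload": {
  "series": [
    [0, -0.006, -0.01, 0.01, 2.8, 0.9, 0.3],
    [0, 0, 0, 0, 0, 0, 0]
  ]
}}

```text
time: 2.1
tcp_pos: [0.4687, -0.0275, 0.1611]
tool_rot: [-1.362, 0.851, 0.633]
ft_force: [-0.3, -0.5, -0.0]
opening: 0.998
```

```bash
python3 - <<'E'
from h import *
Rg=Rt(35,-.15);G=np.array([.519,-.034,.097]);go(G-.082*Rg[:,0],Rg)
P=camera_params("wrist");p,d=camera("wrist");cv2.imwrite("pics/w1.png",p[:,:,::-1]);np.save("pics/w1.npy",d)
a=np.array([np.cos(.15),-np.sin(.15),0])*.9397-[0,0,.342];B=np.array([.503,-.0315,.103]);b=p[:,:,::-1].copy()
for X in(B,B+.11*a):
    u=proj(X,P)[0];print(u.round());cv2.circle(b,tuple(int(i) for i in u),3,(0,255,0),-1)
cv2.imwrite("pics/w1o.png",b)
h=cv2.cvtColor(p,cv2.COLOR_RGB2HSV).astype(int);W=cloud(d,P);q=W[(h[...,0]<16)&(h[...,1]>130)&(h[...,2]>60)&(W[...,2]>.06)&(W[...,2]<.14)&(abs(W[...,1]+.04)<.05)&(W[...,0]>.45)&(W[...,0]<.65)]
from scipy.optimize import least_squares
def ax(y):return np.array([np.cos(y),np.sin(y),0])*.9397-[0,0,.342]
def f(x):
    e=q-[.56,x[0],x[1]];return np.linalg.norm(e-np.outer(e@ax(x[2]),ax(x[2])),axis=1)-.019
r=least_squares(f,[-.04,.082,-.15],loss="soft_l1",f_scale=.002);x=r.x;s=(q-[.56,x[0],x[1]])@ax(x[2]);print(len(q),x.round(4),np.std(r.fun).round(4),np.percentile(s,[.5,2,98,99.5]).round(4))
E
```

```text
t 2.1 tcp [ 0.4687 -0.0275  0.1611] q [-0.38 -0.55  2.46  0.21  0.65 -1.92] F [-0.3 -0.5 -0. ] op 0.998
turn [-0.2 -0.1 -0.2] 0.3 shift now-frame mm [-0.4 -4.7  1.1] target-frame [-0.4 -4.7  1. ]
[319. 246.]
[319. 282.]
2885 [-0.0399  0.0832 -0.0268] 0.0058 [-0.0627 -0.0623  0.0378  0.0446]
```

View pics/w1o.png

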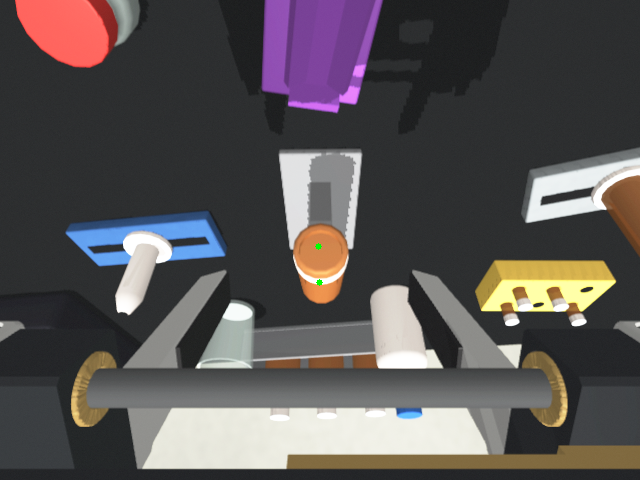

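The wrist view shows the tube's closed end centred at about (320,252), where I predicted (319,246). It sits midway between the open fingers, with the white band at about (320,278). I'll advance now.

{"api": "servo_tool", "payload": {
  "series": [
    [0, 0.0, -0.005, 0.001, 0, 0, 0],
    [0, 0.015, -0.001, 0, 0, 0, 0],
    [0, 0.015, 0, 0, 0, 0, 0],
    [0, 0.015, 0, 0, 0, 0, 0],
    [0, 0.015, 0, 0, 0, 0, 0],
    [0, 0.012, 0, 0, 0, 0, 0],
    [0, 0.01, 0, 0, 0, 0, 0],
    [0, 0, 0, 0, 0, 0, 0]
  ]
}}

```text
time: 3.15
tcp_pos: [0.5237, -0.0353, 0.0928]
tool_rot: [-1.363, 0.852, 0.64]
ft_force: [-0.1, -0.2, 0.5]
opening: 0.997
```

```bash
python3 - <<'E'
from h import *
Rg=Rt(35,-.15);G=np.array([.519,-.034,.097]);go(G+.008*Rg[:,0],Rg)
E
```

```text
t 3.15 tcp [ 0.5237 -0.0353  0.0928] q [-0.34 -0.19  2.35  0.28  0.4  -1.99] F [-0.1 -0.2  0.5] op 0.997
turn [ 0.   0.  -0.5] 0.5 shift now-frame mm [1.8 1.6 0.6] target-frame [1.8 1.6 0.6]
```

{"api": "servo_tool", "payload": {
  "force": 25,
  "series": [
    [0, 0.002, 0, 0, 0, 0, 0],
    [255, 0, 0, 0, 0, 0, 0],
    [255, 0, 0, 0, 0, 0, 0],
    [255, 0, 0, 0, 0, 0, 0],
    [255, 0, 0, 0, 0, 0, 0],
    [255, 0, 0, 0, 0, 0, 0],
    [255, 0, 0, 0, 0, 0, 0]
  ]
}}

```text
time: 4.03
tcp_pos: [0.5255, -0.0356, 0.0925]
tool_rot: [-1.364, 0.851, 0.639]
ft_force: [-1.2, 5.0, 3.8]
opening: 0.397
```

{"api": "servo_tool", "payload": {
  "series": [
    [255, -0.008, -0.006, 0, 0, 0, 0],
    [255, -0.016, -0.011, 0, 0, 0, 0],
    [255, -0.02, -0.014, 0, 0, 0, 0],
    [255, -0.02, -0.014, 0, 0, 0, 0],
    [255, -0.02, -0.014, 0, 0, 0, 0],
    [255, -0.02, -0.014, 0, 0, 0, 0],
    [255, -0.016, -0.011, 0, 0, 0, 0],
    [255, -0.008, -0.006, 0, 0, 0, 0],
    [255, 0, 0, 0, 0, 0, 0]
  ]
}}

```text
time: 5.15
tcp_pos: [0.5247, -0.0356, 0.2552]
tool_rot: [-1.364, 0.855, 0.641]
ft_force: [-0.7, 0.1, -0.1]
opening: 0.384
```

```bash
python3 - <<'E'
from h import *
Rg=Rt(-35,-.45);G=np.array([.584,-.2275,.25]);go(G+.008*Rg[:,0],Rg)
p,d=camera("scene");cv2.imwrite("pics/s2.png",cv2.resize(p[120:360,180:500,::-1],(800,600)))
E
```

```text
t 5.15 tcp [ 0.5247 -0.0356  0.2552] q [-0.34 -0.47  2.23  0.15  0.8  -1.83] F [-0.7  0.1 -0.1] op 0.384
turn [18.3 -0.2 68.8] 71.2 shift now-frame mm [  56.8  -61.6 -179.5] target-frame [ -66.3 -115.1 -147. ]
```

View pics/s2.png

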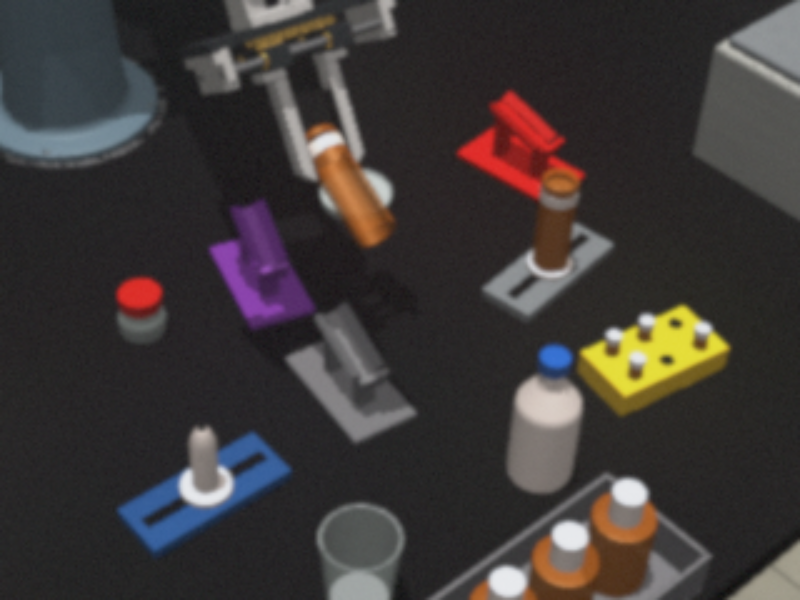

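The picture shows the tube held cleanly, band end in the jaws at about (325,140). The cradle is empty at (350,350) and hasn't moved. Next I'll turn the tube mouth-down and carry it over the peg.

{"api": "servo_tool", "payload": {
  "series": [
    [255, 0, 0, 0, 2.3, 0, 8.6],
    [255, 0, 0, 0, 2.3, 0, 8.6],
    [255, 0, 0, 0, 2.3, 0, 8.6],
    [255, 0, 0, 0, 2.3, 0, 8.6],
    [255, 0, 0, 0, 2.3, 0, 8.6],
    [255, 0, 0, 0, 2.3, 0, 8.6],
    [255, 0, 0, 0, 2.3, 0, 8.6],
    [255, 0, 0, 0, 2.3, 0, 8.6],
    [255, -0.008, -0.015, -0.02, 0, 0, 0],
    [255, -0.011, -0.019, -0.025, 0, 0, 0],
    [255, -0.011, -0.019, -0.025, 0, 0, 0],
    [255, -0.011, -0.019, -0.025, 0, 0, 0],
    [255, -0.011, -0.019, -0.025, 0, 0, 0],
    [255, -0.008, -0.015, -0.02, 0, 0, 0],
    [255, 0, 0, 0, 0, 0, 0]
  ]
}}

```text
time: 7.08
tcp_pos: [0.5661, -0.2273, 0.2229]
tool_rot: [-0.405, 1.717, 1.34]
ft_force: [0.4, -0.1, -1.3]
opening: 0.384
```

```bash
python3 - <<'E'
from h import *
Rg=Rt(-35,-.45);G=np.array([.584,-.2275,.25]);go(G+.008*Rg[:,0],Rg)
E
```

```text
t 7.08 tcp [ 0.5661 -0.2273  0.2229] q [-0.54  0.56  1.23 -0.07  1.99 -1.65] F [ 0.4 -0.1 -1.3] op 0.384
turn [-0.9 -0.4 -2.2] 2.4 shift now-frame mm [-23.4   3.3   7.4] target-frame [-23.5   2.3   7.6]
```

Next comes a fine correction, then a measurement of the tube's actual pose in the hand.

{"api": "servo_tool", "payload": {
  "series": [
    [255, -0.02, 0.003, 0.007, -0.9, -0.4, -2.2],
    [255, 0, 0, 0, 0, 0, 0]
  ]
}}

```text
time: 7.32
tcp_pos: [0.5787, -0.2245, 0.2429]
tool_rot: [-0.446, 1.682, 1.324]
ft_force: [0.3, 0.2, -1.1]
opening: 0.391
```

```bash
cat > t.py <<'E'
from h import *
import sys
from scipy.optimize import least_squares
k=sys.argv[1]
Rg=Rt(-35,-.45);G=np.array([.584,-.2275,.25]);go(G+.008*Rg[:,0],Rg)
s=observe();C=R.from_rotvec(s["tool_rot"]).as_matrix();g=s["tcp_pos"]-.008*C[:,0]
Q=[];ims=[]
for n in("scene","side"):
    P=camera_params(n);p,d=camera(n);W=cloud(d,P);h=cv2.cvtColor(p,cv2.COLOR_RGB2HSV).astype(int)
    m=(h[...,0]<16)&(h[...,1]>130)&(h[...,2]>50)&(np.linalg.norm(W[...,:2]-g[:2],axis=-1)<.05)&(W[...,2]>g[2]-.12)&(W[...,2]<g[2]-.025)
    q=W[m];Q.append(q);print(n,len(q),"z range",np.percentile(q[:,2],[1,99]).round(4))
    u=proj(g-[0,0,.07],P)[0].astype(int);u=np.clip(u,[100,75],[539,404]);c=cv2.resize(p[u[1]-75:u[1]+75,u[0]-100:u[0]+100,::-1],(400,300),interpolation=cv2.INTER_CUBIC);ims.append(c)
cv2.imwrite(f"pics/t{k}.png",np.hstack(ims))
for q in Q+[np.vstack(Q)]:
    f=lambda x:np.linalg.norm(q[:,:2]-x[:2]-np.outer(q[:,2]-g[2]+.09,x[2:]),axis=1)-.019
    r=least_squares(f,[g[0],g[1],0,0],loss="soft_l1",f_scale=.002);print("mouth-ish xy",r.x[:2].round(4),"grasp xy",(r.x[:2]+.09*r.x[2:]).round(4),"tilt deg",np.degrees(r.x[2:]).round(1),np.std(r.fun).round(4))
print("grasp pt",g.round(4))
E
python3 t.py 1
```

```text
t 7.33 tcp [ 0.5787 -0.2245  0.2429] q [-0.53  0.55  1.21 -0.05  1.99 -1.66] F [ 0.3  0.2 -1.1] op 0.391
turn [ 0.1 -0.   0.4] 0.4 shift now-frame mm [-1.2 -0.9 -0.4] target-frame [-1.3 -0.9 -0.4]
scene 391 z range [0.1593 0.2234]
side 223 z range [0.16   0.2232]
mouth-ish xy [ 0.5826 -0.2264] grasp xy [ 0.5821 -0.2268] tilt deg [-0.3 -0.2] 0.0015
mouth-ish xy [ 0.5806 -0.2246] grasp xy [ 0.5802 -0.2248] tilt deg [-0.3 -0.1] 0.002
mouth-ish xy [ 0.5824 -0.2256] grasp xy [ 0.5821 -0.2257] tilt deg [-0.2 -0.1] 0.0019
grasp pt [ 0.5828 -0.2265  0.2495]
```

View pics/t1.png

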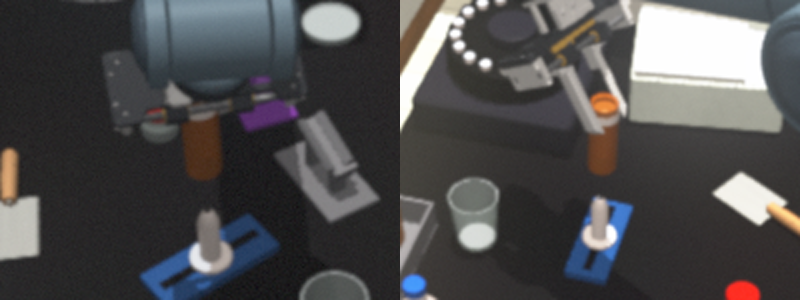

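Both cameras agree that the tube hangs straight (tilt 0.3° or less), with its rim at z≈0.159. The peg is (+2.2, -1.9) mm from the tube's axis. I'll correct and lower to just above the peg top.

{"api": "servo_tool", "payload": {
  "series": [
    [255, -0.0016, -0.0023, -0.0007, 0.1, 0, 0.4],
    [255, 0.01, -0.007, 0, 0, 0, 0],
    [255, 0.012, -0.0085, 0, 0, 0, 0],
    [255, 0.012, -0.0085, 0, 0, 0, 0],
    [255, 0.004, -0.003, 0, 0, 0, 0],
    [255, 0, 0, 0, 0, 0, 0]
  ]
}}

```text
time: 8.18
tcp_pos: [0.5786, -0.2243, 0.1874]
tool_rot: [-0.431, 1.69, 1.337]
ft_force: [0.6, 0.3, -0.0]
opening: 0.387
```

```bash
sed -i 's/G=np.array.*;go/G=np.array([.585,-.2284,.110]);go/' t.py; python3 t.py 2
```

```text
t 8.18 tcp [ 0.5786 -0.2243  0.1874] q [-0.53  0.6   1.24 -0.05  1.93 -1.66] F [ 0.6  0.3 -0. ] op 0.387
turn [ 0.1 -0.  -0.7] 0.7 shift now-frame mm [ 66.5 -51.3  -1. ] target-frame [ 67.1 -50.5  -0.9]
scene 329 z range [0.1066 0.1684]
side 207 z range [0.1066 0.1666]
mouth-ish xy [ 0.5809 -0.226 ] grasp xy [ 0.5821 -0.2267] tilt deg [ 0.8 -0.5] 0.0015
mouth-ish xy [ 0.5797 -0.2247] grasp xy [ 0.5814 -0.2242] tilt deg [1.1 0.3] 0.002
mouth-ish xy [ 0.5807 -0.2254] grasp xy [ 0.5821 -0.2254] tilt deg [0.9 0. ] 0.0018
grasp pt [ 0.5828 -0.2263  0.1939]
```

{"api": "servo_tool", "payload": {
  "series": [
    [255, -0.0017, -0.0024, -0.0008, 0.1, 0, -0.8],
    [255, 0, 0, 0, 0, 0, 0]
  ]
}}

```text
time: 8.52
tcp_pos: [0.5819, -0.227, 0.1893]
tool_rot: [-0.445, 1.684, 1.322]
ft_force: [-0.3, 1.0, -1.2]
opening: 0.386
```

```bash
python3 t.py 3
```

```text
t 8.53 tcp [ 0.5819 -0.227   0.1893] q [-0.53  0.6   1.23 -0.05  1.91 -1.66] F [-0.3  1.  -1.2] op 0.386
turn [-0.  -0.1  0.4] 0.4 shift now-frame mm [ 71.3 -47.8   0.1] target-frame [ 71.  -48.3   0. ]
scene 342 z range [0.1082 0.1702]
side 204 z range [0.1097 0.1701]
mouth-ish xy [ 0.5857 -0.2289] grasp xy [ 0.585  -0.2299] tilt deg [-0.4 -0.6] 0.0015
mouth-ish xy [ 0.5855 -0.2281] grasp xy [ 0.5833 -0.2267] tilt deg [-1.4  0.9] 0.002
mouth-ish xy [ 0.5857 -0.2286] grasp xy [ 0.585  -0.2282] tilt deg [-0.5  0.2] 0.0018
grasp pt [ 0.586  -0.2289  0.1959]
```

{"api": "servo_tool", "payload": {
  "series": [
    [255, 0.0006, 0.0008, 0.0002, 0, 0, 0.4],
    [255, 0.004, -0.0028, 0, 0, 0, 0],
    [255, 0.005, -0.0035, 0, 0, 0, 0],
    [255, 0.005, -0.0035, 0, 0, 0, 0],
    [255, 0.004, -0.0028, 0, 0, 0, 0],
    [255, 0, 0, 0, 0, 0, 0]
  ]
}}

```text
time: 9.38
tcp_pos: [0.5805, -0.2259, 0.1648]
tool_rot: [-0.437, 1.688, 1.329]
ft_force: [-0.1, 0.7, -1.3]
opening: 0.384
```

```bash
sed -i 's/,.110\]/,.110]/;s/\[.585,-.2284/[.5847,-.2280/' t.py; python3 t.py 4
```

```text
t 9.38 tcp [ 0.5805 -0.2259  0.1648] q [-0.53  0.62  1.25 -0.05  1.89 -1.65] F [-0.1  0.7 -1.3] op 0.384
turn [-0.  -0.  -0.2] 0.2 shift now-frame mm [ 50.1 -35.4   0. ] target-frame [ 50.2 -35.3  -0.1]
scene 326 z range [0.0835 0.1453]
side 193 z range [0.0863 0.145 ]
mouth-ish xy [ 0.584  -0.2279] grasp xy [ 0.5834 -0.2286] tilt deg [-0.4 -0.4] 0.0015
mouth-ish xy [ 0.5815 -0.2266] grasp xy [ 0.5842 -0.226 ] tilt deg [1.8 0.4] 0.0018
mouth-ish xy [ 0.5836 -0.2273] grasp xy [ 0.5836 -0.2273] tilt deg [-0.  0.] 0.0017
grasp pt [ 0.5847 -0.2279  0.1713]
```

The tube is over the peg tip, centred to under 1 mm, with negligible force. I'll continue down.

{"api": "servo_tool", "payload": {
  "series": [
    [255, 0.005, -0.0035, 0, 0, 0, 0],
    [255, 0.005, -0.0035, 0, 0, 0, 0],
    [255, 0.005, -0.0035, 0, 0, 0, -0.1],
    [255, 0.005, -0.0035, 0, 0, 0, 0],
    [255, 0, 0, 0, 0, 0, 0]
  ]
}}

```text
time: 10.1
tcp_pos: [0.5808, -0.2261, 0.1394]
tool_rot: [-0.44, 1.687, 1.326]
ft_force: [0.2, 0.2, -1.6]
opening: 0.391
```

```bash
python3 t.py 5
```

```text
t 10.1 tcp [ 0.5808 -0.2261  0.1394] q [-0.53  0.65  1.26 -0.05  1.85 -1.65] F [ 0.2  0.2 -1.6] op 0.391
turn [-0.  -0.1  0. ] 0.1 shift now-frame mm [ 29.6 -20.4   0. ] target-frame [ 29.6 -20.4   0. ]
scene 294 z range [0.0601 0.1206]
side 186 z range [0.0603 0.1206]
mouth-ish xy [ 0.584  -0.2283] grasp xy [ 0.5843 -0.2283] tilt deg [0.2 0. ] 0.0016
mouth-ish xy [ 0.5823 -0.2268] grasp xy [ 0.5846 -0.2261] tilt deg [1.4 0.5] 0.0019
mouth-ish xy [ 0.5839 -0.2275] grasp xy [ 0.5843 -0.2272] tilt deg [0.3 0.2] 0.0018
grasp pt [ 0.5849 -0.2281  0.146 ]
```

{"api": "servo_tool", "payload": {
  "series": [
    [255, 0.005, -0.0035, 0, 0, 0, 0],
    [255, 0.005, -0.0035, 0, 0, 0, 0],
    [255, 0.005, -0.0035, 0, 0, 0, 0],
    [255, 0.005, -0.0035, 0, 0, 0, 0],
    [255, 0.002, -0.0014, 0, 0, 0, 0],
    [255, 0, 0, 0, 0, 0, 0]
  ]
}}

```text
time: 10.95
tcp_pos: [0.5812, -0.2264, 0.1115]
tool_rot: [-0.441, 1.686, 1.325]
ft_force: [-0.1, 0.1, -1.5]
opening: 0.392
```

```bash
python3 t.py 6
```

```text
t 10.95 tcp [ 0.5812 -0.2264  0.1115] q [-0.53  0.68  1.26 -0.05  1.81 -1.65] F [-0.1  0.1 -1.5] op 0.392
turn [-0.  -0.1  0.1] 0.1 shift now-frame mm [ 7.  -4.   0.1] target-frame [ 7.  -4.   0.1]
scene 263 z range [0.0338 0.0925]
side 158 z range [0.0326 0.0921]
mouth-ish xy [ 0.5846 -0.2283] grasp xy [ 0.5848 -0.2291] tilt deg [ 0.1 -0.5] 0.0017
mouth-ish xy [ 0.5826 -0.2277] grasp xy [ 0.5848 -0.2251] tilt deg [1.4 1.7] 0.0022
mouth-ish xy [ 0.5845 -0.2279] grasp xy [ 0.585  -0.2273] tilt deg [0.3 0.4] 0.002
grasp pt [ 0.5853 -0.2284  0.118 ]
```

{"api": "servo_tool", "payload": {
  "series": [
    [255, 0.0018, -0.001, 0, 0, 0, 0],
    [255, 0.0016, -0.001, 0, 0, 0, 0],
    [255, 0.0012, -0.0008, 0, 0, 0, 0],
    [255, 0, 0, 0, 0, 0, 0]
  ]
}}

```text
time: 11.55
tcp_pos: [0.5813, -0.2265, 0.1066]
tool_rot: [-0.442, 1.686, 1.324]
ft_force: [0.8, 0.2, -1.2]
opening: 0.388
```

{"api": "servo_tool", "payload": {
  "series": [
    [255, 0.0008, -0.0006, 0, 0, 0, 0],
    [255, 0, 0, 0, 0, 0, 0]
  ]
}}

```text
time: 11.8
tcp_pos: [0.5814, -0.2265, 0.1056]
tool_rot: [-0.442, 1.686, 1.324]
ft_force: [-0.6, 0.1, -1.2]
opening: 0.384
```

{"api": "servo_tool", "payload": {
  "series": [
    [255, 0.0008, -0.0006, 0, 0, 0, 0],
    [255, 0, 0, 0, 0, 0, 0]
  ]
}}

```text
time: 12.05
tcp_pos: [0.5815, -0.2266, 0.1048]
tool_rot: [-0.443, 1.685, 1.324]
ft_force: [0.7, 0.2, -0.1]
opening: 0.384
```

{"api": "servo_tool", "payload": {
  "series": [
    [255, 0.0008, -0.0006, 0, 0, 0, 0],
    [255, 0, 0, 0, 0, 0, 0]
  ]
}}

```text
time: 12.3
tcp_pos: [0.5817, -0.2267, 0.1047]
tool_rot: [-0.443, 1.686, 1.324]
ft_force: [0.3, 0.2, -1.6]
opening: 0.385
```

{"api": "servo_tool", "payload": {
  "series": [
    [255, 0.0008, -0.0006, 0, 0, 0, 0],
    [255, 0, 0, 0, 0, 0, 0]
  ]
}}

```text
time: 12.55
tcp_pos: [0.5819, -0.2267, 0.1047]
tool_rot: [-0.443, 1.686, 1.324]
ft_force: [-0.8, 0.2, 1.4]
opening: 0.386
```

{"api": "servo_tool", "payload": {
  "series": [
    [255, 0.0012, -0.0008, 0, 0, 0, 0],
    [255, 0.0012, -0.0008, 0, 0, 0, 0]
  ]
}}

```text
time: 12.8
tcp_pos: [0.5823, -0.2268, 0.1045]
tool_rot: [-0.442, 1.686, 1.324]
ft_force: [-0.9, 1.4, 7.8]
opening: 0.389
```

```bash
python3 t.py 7
```

```text
t 12.8 tcp [ 0.5823 -0.2268  0.1045] q [-0.53  0.69  1.26 -0.05  1.8  -1.65] F [-0.9  1.4  7.8] op 0.389
turn [-0.  -0.1  0.2] 0.2 shift now-frame mm [ 2.  1. -0.] target-frame [ 2.   0.9 -0. ]
scene 248 z range [0.0276 0.0856]
side 152 z range [0.0268 0.0852]
mouth-ish xy [ 0.5859 -0.2279] grasp xy [ 0.5851 -0.23  ] tilt deg [-0.5 -1.3] 0.0014
mouth-ish xy [ 0.5838 -0.2284] grasp xy [ 0.5861 -0.2262] tilt deg [1.5 1.4] 0.002
mouth-ish xy [ 0.5856 -0.2281] grasp xy [ 0.5855 -0.2282] tilt deg [-0.  -0.1] 0.0017
grasp pt [ 0.5864 -0.2288  0.1111]
```

View pics/t7.png

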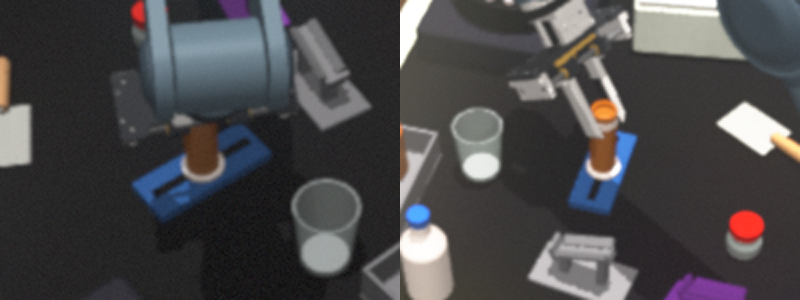

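It is seated: z stopped changing while the upward reaction rose to about 8 N, and the picture shows the rim on the white flange in both views, at (203,163) and (602,168). I'll release and retreat along the fingers.

{"api": "servo_tool", "payload": {
  "force": 5,
  "series": [
    [255, 0, 0, 0, 0, 0, 0],
    [120, 0, 0, 0, 0, 0, 0],
    [80, 0, 0, 0, 0, 0, 0],
    [0, 0, 0, 0, 0, 0, 0],
    [0, 0, 0, 0, 0, 0, 0],
    [0, 0, 0, 0, 0, 0, 0]
  ]
}}

```text
time: 13.65
tcp_pos: [0.5819, -0.2267, 0.1025]
tool_rot: [-0.442, 1.686, 1.324]
ft_force: [-0.2, 0.1, 0.1]
opening: 0.886
```

{"api": "servo_tool", "payload": {
  "series": [
    [0, -0.01, 0, 0, 0, 0, 0],
    [0, -0.015, 0, 0, 0, 0, 0],
    [0, -0.02, 0, 0, 0, 0, 0],
    [0, -0.025, 0, 0, 0, 0, 0],
    [0, -0.025, 0, 0, 0, 0, 0],
    [0, -0.025, 0, 0, 0, 0, 0],
    [0, -0.02, 0, 0, 0, 0, 0],
    [0, 0, 0, 0, 0, 0, 0]
  ]
}}

```text
time: 14.65
tcp_pos: [0.6597, -0.2643, 0.2285]
tool_rot: [-0.449, 1.683, 1.317]
ft_force: [0.3, -0.4, 0.2]
opening: 1.0
```

```bash
cat > f.py <<'E'
from h import *
from scipy.optimize import least_squares
go(np.zeros(3),np.eye(3));Q=[];ims=[]
for n in("scene","side"):
    P=camera_params(n);p,d=camera(n);W=cloud(d,P);h=cv2.cvtColor(p,cv2.COLOR_RGB2HSV).astype(int)
    near=np.linalg.norm(W[...,:2]-[.585,-.228],axis=-1)<.035
    m=(h[...,0]<16)&(h[...,1]>130)&(h[...,2]>50)&near&(W[...,2]>.025)&(W[...,2]<.118);Q.append(W[m])
    print(n,m.sum(),"top z",np.percentile(W[near&(W[...,2]<.2)][:,2],[98,99.5]).round(4))
    u=np.clip(proj([.585,-.228,.08],P)[0].astype(int),[100,75],[539,404]);ims.append(cv2.resize(p[u[1]-75:u[1]+75,u[0]-100:u[0]+100,::-1],(400,300),interpolation=cv2.INTER_CUBIC))
cv2.imwrite("pics/final.png",np.hstack(ims))
q=np.vstack(Q);f=lambda x:np.linalg.norm(q[:,:2]-x[:2]-np.outer(q[:,2]-.02,x[2:]),axis=1)-.019
r=least_squares(f,[.585,-.228,0,0],loss="soft_l1",f_scale=.002);print(r.x[:2].round(4),"tilt",np.degrees(r.x[2:]).round(2),np.std(r.fun).round(4))
E
python3 f.py
```

```text
t 14.65 tcp [ 0.6597 -0.2643  0.2285] q [-0.52  0.78  0.89 -0.05  2.07 -1.65] F [ 0.3 -0.4  0.2] op 1.0
turn [ 25.7 -96.4 -75.5] 125.1 shift now-frame mm [588.8 456.3 -48.5] target-frame [-659.7  264.3 -228.5]
scene 314 top z [0.1287 0.1305]
side 201 top z [0.1326 0.1336]
[ 0.5856 -0.2276] tilt [ 0.4  -0.33] 0.0018
```

View pics/final.png

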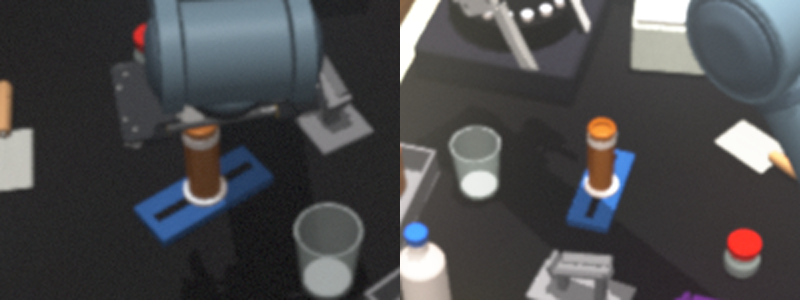

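The tube stands straight on the flange. Its top is at 0.130–0.133 m against the nominal 0.130, its tilt is about 0.5° or less, and the gripper is clear of it.

```bash
python3 -c "
from rig import *
print(sign_off())"
```

```text
the job is handed in; nothing more can be done
None
```

The amber tube now hangs mouth-down on the blue stand's peg, and I handed the job in at about 15 s of robot time. I gripped it by its closed end, lifted it from the grey cradle, turned it 70°, and lowered it in small steps. I let go once the rim was on the flange.

**Checks before letting go:**
- The tube stopped descending and the upward force rose to about 8 N.
- The grip height put the tube's top at about 131 mm, against 130 mm expected.

**Checks after letting go:**
- The tube's top measured 129–134 mm across the two cameras.
- The combined fit gave a tilt of about 0.5°.
- The tube's axis is within about 1 mm of the measured peg position.
- The gripper was open and well clear, with no contact force.

**Disagreements:**
- The two cameras differ by about 2 mm. The side camera's fits on their own suggested 1–2° of tilt, and the scene camera once showed 1.3°. The combined fit stayed at about 0.5° or less once the tube was on the peg.
- The tube slid about 1 mm sideways during the final press, within the 3 mm clearance.

In the pictures I viewed, nothing else on the bench had moved. I didn't look at the grey stand again after the lift; the arm never went near it.

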